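Crank the trimming cradle tight on a beaker

TASK

Clamp the bisque beaker in the trimming cradle: swing the folded crank handle fully out so it stands upright, then crank clockwise (seen from above) until the pad has pushed the beaker home into the V stop and holds it firmly, without over-tightening and cracking it. Then fold the handle back flat along the crank arm, leave the beaker clamped, and do not disturb the other pots and tools.

Things in the scene. Friction and masses are not known exactly. Their poses are not given: they have to be found in the camera images.
- cradle: Clamping cradle, fixed: plywood board 322x100x12 mm, grey gear housing 70x66 mm (cover 80 mm above table). Origin on the vertical crank axis at table height; +x along the board from crank to V stop, z up. Board spans x = -60 to 262 mm. The wooden V stop (two 60 mm high faces at 90 degrees, open to the pad) is bolted on it with its inner corner anywhere from x = 180 to 207 mm, not measured.
- crank_axis (a point): Point on the vertical crank axis, 124 mm above the table: the height of the handle's hinge pin and of the folded handle's centre line.
- crank (a joint): Turn of the crank arm (rad), growing clockwise seen from above; at 0 the arm points along the cradle's +y, at q along (sin q, cos q) of the cradle's x, y. Range -0.15 to 7.4; starts at 0.4 to 1.6; the job takes 1.5 to 5.5 rad. Drives the pad to the stop, 12 mm per rad. A brake holds it wherever it is left: turning takes about 0.42 N m (7 N at the handle, 60 mm radius), even running free.
- crank_handle (a joint): Fold of the handle in rad: 0 folded flat, lying along the top of the crank arm pointing from the arm's end inwards over the crank axis; 1.57 upright; stop at 1.6. Stiff friction hinge (about 0.11 N m, 2 N at the grip point) that stays where it is left. Hinge pin level and square to the arm.
- handle_pivot (a point): Centre of the handle's hinge pin, at the end of the crank arm, 60 mm from the crank axis and 124 mm above the table.
- handle_grip (a point): On the centre line of the round wooden handle, 52 mm from the hinge pin. Handle: freely spinning sleeve, 18 mm diameter, from 14 to 80 mm from the pin. Folded, its centre line is 124 mm above the table, its underside 12.5 mm above the crank arm; the arm is narrower (12 mm wide, 10 mm thick, top 102.5 mm above the table), so fingers can straddle both; the housing cover lies below at 80 mm.
- press_pad: Wood pad with cork face, 56 mm wide, 46 mm high, on the rack rod; axes as the cradle's. Origin at table height, 62 mm behind the cork face (towards the crank) and 50 mm below its middle; it coincides with the cradle's origin when joint crank is 0.
- beaker: Hollow fired-clay (bisque) beaker, 65 mm in diameter, 83 mm high, standing on the board between pad and V stop. Origin at the centre of its underside, z up. Loose (about 0.2 kg) and brittle: cracks if the pad presses with more than 36 N.
- pot: Bystander: small grey pinch pot 67x69x49 mm; origin at centre of its underside.
- stamp: Bystander: standing brass stamp with black turned handle 31x31x91 mm; origin at centre of its underside.
- cutter: Bystander: steel ring cutter 49 mm in diameter, 28 mm high; origin at centre of its underside.
- pad_face (a point): Centre of the pad's cork face. Effort: pushing the sliding beaker adds at most 0.7 N at the handle. With the beaker home in the V, the pad's stiff spring (12 N per mm) adds 0.2 N at the handle per newton of pad force, up to about 0.5 N per mm of handle travel. Firmly clamped = 2.5 to 5.5 N more than running free (pad force 12 to 28 N); 7 N more cracks the beaker.
Not all that is in view belongs to the job. What is shaped like the beaker but red is not meant.

How it is judged:
On the way, in this order (a step that is already met when the one before it is completed fails the run):
1. the handle is swung out upright (over 1.3 rad) before the pad has been driven on (less than 8 mm) (value of joint crank_handle above 1.3 rad and distance of press_pad from where it was at the start of the episode below 0.008 m), for 0.1 s.
2. cranked with the handle still out until the pad presses the beaker home with over 9 N (value of joint crank_handle above 1.1 rad and contact force between press_pad and beaker above 9 N), for 0.2 s.
At the end, for the whole second after the job is handed in: the handle is folded flat along the arm (within 0.17 rad), the pad presses the beaker into the V stop with 8 to 36 N, the beaker stands upright (within 0.12 rad), crank and beaker at rest (value of joint crank_handle below 0.17 rad and contact force between press_pad and beaker between 8 and 36 N and angle between beaker's own z axis and vertical below 0.12 rad and velocity of joint crank between -0.05 and 0.05 rad/s and linear speed of beaker below 0.02 m/s); the robot touches nothing.
It fails at once if the beaker is cracked: the pad presses it with more than 36 N (contact force between press_pad and beaker above 36 N).
It fails at once if a bystander is shifted by more than 30 mm (distance of any of pot, stamp, cutter from where it was at the start of the episode above 0.03 m).
It also fails if it takes over 72 s, if anything falls off the work surface, if the arm or the gripper's body presses on something with over 40 N, if the wrist force passes 120 N, or if a joint passes its speed limit or range.

ROBOT

A 6-joint arm with a two-finger parallel gripper is mounted at the origin on a cart in front of the work surface, level with it; the furniture and walls round the work are solid. World frame = base frame: x ahead of the robot, y to its left, z up, the work surface at z = 0. Lengths are in m, angles in rad, forces in N, time in s.
With the tool pointing down it reaches from about 0.225 to 0.875 m from the base axis. Payload 3.4 kg.
Tool frame: the origin (TCP) lies at the centre of the arm's flange, where the gripper is bolted on; the fingertips stand manip.tcp_to_tips ahead of it and the grasp point (between the pads) lies 155 mm ahead of it (manip.tcp_to_tips is the distance from the TCP to the fingertips, in m); z points along the fingers, y is the line along which they close (so a half turn about z gives the same grasp; the last joint's range is limited). The gripper opens to 85 mm and grips with 20 to 120 N. Pads are 22 mm wide; open, the fingers measure 114 mm over their backs; the gripper's body (76 mm by 85 mm) begins 54 mm behind the grasp point. The pads swing forward as they close: fully open they stand 13 mm farther back than shut.
Start: joints at [-1.314, 0.276, 1.505, -0, 1.361, -0.121], TCP at [0.212, -0.534, 0.405] pointing down, gripper open.
Joint ranges: [-2.89, 2.89], [-0.75, 2.08], [0.22, 2.7], [-1.18, 4.32], [0.11, 2.71], [-2.7, 2.7]. Speed limits (rad/s): [2.57, 2.57, 3.14, 3.14, 3.14, 3.14].

INTERFACE

Orientations are given as a unit quaternion [w, x, y, z].
In Python, from rig import sensors, imaging, manip gives the robot as it stands. The module is installed in compiled form; this text tells all that it offers.
- The arm moves only by the tool jog_arm, never from a script. Its argument "plan" is a list of rows, each an object of numbers: "dx", "dy", "dz": the shift along the tool's x, y, z in mm; "ax", "ay", "az": the turn, a rotation vector about the tool's x, y, z in units of 6 degrees (1.0 is 6 degrees); "grip": the closure, from 0 (fully open) to 1 (shut). A call has 1 to 20 rows; each row shifts and turns the commanded pose from where the row before left it, along the tool's axes as they then stand; what a row does not reach is not made up. A row lasts 1/12 s, in which the tool goes at most 41.7 mm and 7.16 degrees, less where a joint would pass 70% of its speed; a pose out of reach is approached as far as the arm can. A call is refused whole if a number of a shift passes 41.7 or a number of a turn 1, either way. A call with a gripper value outside its range is refused whole. The fingers move at their own pace and stop on an object; "grip_force" is the grip in N (left out, the last holds). Time passes only in rows, so rows that do not move let the fingers close. It gives the time, the measured TCP pose, the force, the opening and the grip force at its end, in the units of the state.
- sensors.get_state(): the state, without advancing time (a new reading comes with each control period).
- imaging.get_image(name): name is "side" or "top" or "wrist"; returns a dict with "image" (420x560x3 uint8, red, green, blue), "K" (3x3 intrinsics, pixels), "k1" (the pictures are not rectified: a ray, as slopes to the right and down, at radius r is drawn at 1 + k1 r^2 times it, then the intrinsics apply), "extrinsics" (4x4, takes a point from world to camera coordinates). Camera axes: x right, y up, looking along -z (the intrinsics and any distortion apply to the point x, -y, -z); pixel columns grow to the right and rows downward; lengths in m; the calibration is good to about 2 mm. A picture is of the moment at which its call begins. There is no depth.
- manip.sign_off(): hands the job in; it is judged then, once.
The state is a dict: "clock": time; "qpos": joint angles; "qd": joint speeds; "effort": joint torques, N m; "position": TCP position; "ee_rot": TCP orientation; "contact_force": force on the tool from outside, world axes, zero at the start; "moment": the same for the moment, N m; "width": finger opening in m; "gripper_force": force on a finger pad.
Only numpy, scipy, OpenCV 4.12 (cv2) and the standard library are available. Lean on these libraries where they do the work, as an engineer would, in place of code of your own. Each camera call takes 0.05 s, during which the arm holds its last target. There are 200 camera calls.

## Working session

There is one attempt and no reset: what is moved stays moved. The work goes in short steps, Python scripts to look and compute and a tool call to move; the robot and the scene stay as the last step left them, time stands still between calls to the robot, and variables do not carry over. Pictures are saved under pics/ and viewed, at most 10 in all, crops included, and the job is handed in when it is done.

Besides the shell and the picture viewer there is one more tool, called as name(argument=value, ...) on one line, values as JSON. jog_arm: Moves the arm, as the interface text tells. Its arguments: {"type":"object","properties":{"plan":{"type":"array"},"grip_force":{"type":"number"}},"required":["plan"]}

```bash
mkdir -p pics; cat > h.py <<'E'
import numpy as np, cv2
from rig import sensors, imaging, manip
def grab(n,f=None):
    d=imaging.get_image(n)
    if f: cv2.imwrite(f,d["image"][:,:,::-1])
    return d
def ray(d,u,v):
    K=d["K"];k=d["k1"]
    p=np.array([(u-K[0,2])/K[0,0],(v-K[1,2])/K[1,1]]);q=p.copy()
    for _ in range(20): q=p/(1+k*(q@q))
    E=np.array(d["extrinsics"]);R=E[:3,:3]
    return -R.T@E[:3,3], R.T@np.array([q[0],-q[1],-1.])
def onz(d,u,v,z):
    c,r=ray(d,u,v); return c+r*(z-c[2])/r[2]
def proj(d,P):
    E=np.array(d["extrinsics"]);c=E[:3,:3]@np.array(P)+E[:3,3]
    q=np.array([c[0],-c[1]])/-c[2];q=q*(1+d["k1"]*(q@q));K=d["K"]
    return np.array([K[0,0]*q[0]+K[0,2],K[1,1]*q[1]+K[1,2]])
E
python3 - <<'E'
from h import *
a=grab("top","pics/top.png");b=grab("side","pics/side.png")
for d in(a,b): print(d["K"],d["k1"],ray(d,280,210))
print(sensors.get_state(),manip.tcp_to_tips)
E
```

```text
[[503.58157116   0.         279.05972737]
 [  0.         503.58157116 202.16387623]
 [  0.           0.           1.        ]] -0.0631858560177969 (array([ 0.50447756, -0.09981899,  1.13687811]), array([ 0.03366692, -0.01056401, -0.99950016]))
[[544.03809564   0.         281.64244383]
 [  0.         544.03809564 214.14906418]
 [  0.           0.           1.        ]] -0.17561178486238904 (array([ 0.61032929, -1.05586167,  0.82369615]), array([-0.03131855,  0.79709852, -0.60309235]))
{'clock': 0.1, 'qpos': array([-1.31397890e+00,  2.76563172e-01,  1.50601597e+00, -4.49150313e-06,
        1.36072618e+00, -1.21002896e-01]), 'qd': array([ 0.00011447, -0.00295568, -0.00332499, -0.00111459,  0.00013926,
        0.00020418]), 'effort': array([ 1.96491630e-03, -4.17697477e+01, -2.46405762e+01, -8.69829137e-05,
        5.92016833e-03, -1.25340728e-05]), 'position': array([ 0.21205969, -0.53426661,  0.4039043 ]), 'ee_rot': array([-8.54210164e-04,  9.82209029e-01,  1.87788949e-01, -6.02974574e-05]), 'contact_force': array([-0.680674  , -0.43135044,  0.01418877]), 'moment': array([ 0.03318339,  0.00980458, -0.02693604]), 'gripper_force': 0.0, 'width': 0.085417420823057} 0.1734
```

View pics/top.png

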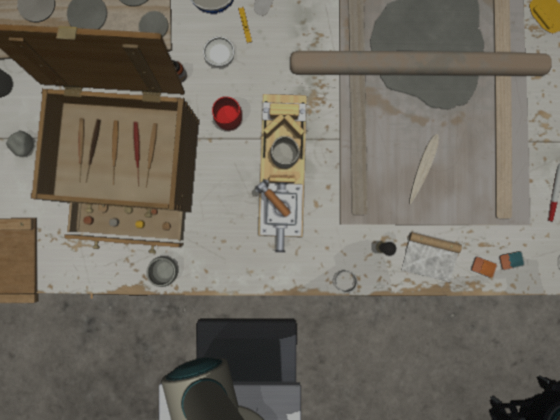

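View pics/side.png

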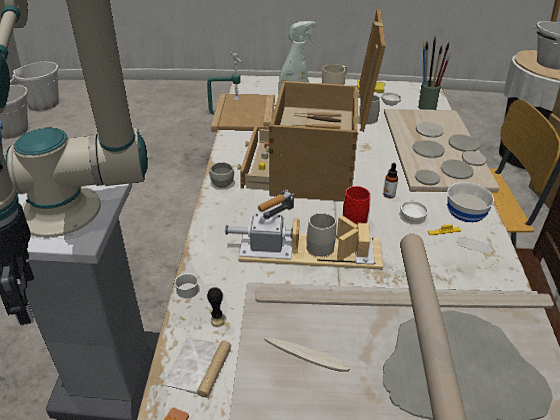

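The top view shows the cradle at columns 260–306, rows 95–250, with the V stop at the top, the beaker at (285,152) and the crank near (275,198). In the side view the housing is at (267,235), the beaker at (321,232) and the red decoy at (356,205). I'll zoom in on both.

```bash
python3 - <<'E'
from h import *
a=cv2.imread("pics/top.png")[90:255,240:325];b=cv2.imread("pics/side.png")[175:275,215:395]
a=cv2.resize(cv2.rotate(a,cv2.ROTATE_90_CLOCKWISE),None,fx=4.5,fy=4.5,interpolation=2)
b=cv2.resize(b,None,fx=2,fy=2,interpolation=2)
o=np.zeros((a.shape[0]+b.shape[0],a.shape[1],3),np.uint8);o[:a.shape[0]]=a;o[a.shape[0]:,:b.shape[1]]=b
print(o.shape);cv2.imwrite("pics/z.png",o)
d=grab("top")
for n,u,v,z in[("boardTL",263,95,.012),("boardTR",306,96,.012),("cover",0,0,0)][:2]: print(n,onz(d,u,v,z))
E
```

```text
(582, 742, 3)
boardTL [ 0.80289652 -0.07220402  0.012     ]
boardTR [ 0.80122198 -0.16971142  0.012     ]
```

View pics/z.png

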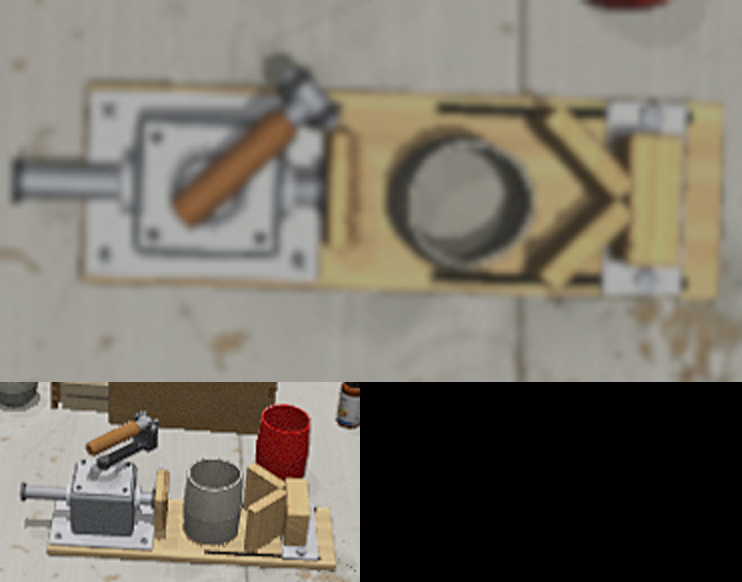

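The zoom shows the board corners, the handle end at zoom (185,212), the hinge at about (305,100), the pad at X≈343 and the beaker rim centre at about (460,202). Next I compute the poses.

```bash
python3 - <<'E'
from h import *
d=grab("top")
o=lambda X,Y,z: onz(d,240+Y/4.5-.3,254.5-X/4.5,z)[:2]
nl,nr,fl,fr=o(85,82,.012),o(82,280,.012),o(723,103,.012),o(718,297,.012)
n=(nl+nr)/2;f=(fl+fr)/2;L=np.linalg.norm(f-n);x=(f-n)/L;print("L",L,"W",np.linalg.norm(nl-nr),np.linalg.norm(fl-fr),"yaw",np.degrees(np.arctan2(x[1],x[0])))
y=np.array([-x[1],x[0]])
c=(n+f)/2-x*.101; print("axis",c)
c80=(o(137,113,.08)+o(278,252,.08))/2;print("cover centre",c80)
for nm,P in dict(tip=(188,210,.124),hsleeveHi=(287,122,.124),hinge=(305,98,.12),beaker=(460,202,.095),pad=(352,190,.085),Vin=(630,200,.072)).items():
    p=o(*P);print(nm,p,[(p-c)@x,(p-c)@y])
t,h=o(188,210,.124),o(287,122,.124)
v=h-t;v/=np.linalg.norm(v);print("q from handle dir",np.arctan2(v@x,v@y), "len",np.linalg.norm(h-t))
E
```

```text
L 0.32025213290098453 W 0.09814207643415719 0.0977945562040231 yaw -1.4979300517768188
axis [ 0.54358123 -0.11331704]
cover centre [ 0.54352123 -0.11157069]
tip [ 0.53316805 -0.12335621] [np.float64(-0.010147194528676897), np.float64(-0.010307949402395355)]
hsleeveHi [ 0.57736147 -0.08379044] [np.float64(0.03299684242561949), np.float64(0.0303995529854511)]
hinge [ 0.58571922 -0.07288904] [np.float64(0.0410667659183043), np.float64(0.041515708276302785)]
beaker [ 0.65990075 -0.11993937] [np.float64(0.11645287904540177), np.float64(-0.0035793781004499906)]
pad [ 0.61067522 -0.11470205] [np.float64(0.06710726542707703), np.float64(0.0003693622156564066)]
Vin [ 0.74480209 -0.11917764] [np.float64(0.20130529620753007), np.float64(-0.0005985173375302076)]
q from handle dir 0.8144477094071884 len 0.05931701842953856
```

jog_arm(plan=[{"dx": 23.5, "dy": -13.6, "dz": 1.2}, {"dx": 23.5, "dy": -13.6, "dz": 1.2}, {"dx": 23.5, "dy": -13.6, "dz": 1.2}, {"dx": 23.5, "dy": -13.6, "dz": 1.2}, {"dx": 23.5, "dy": -13.6, "dz": 1.2}, {"dx": 23.5, "dy": -13.6, "dz": 1.2}, {"dx": 23.5, "dy": -13.6, "dz": 1.2}, {"dx": 23.5, "dy": -13.6, "dz": 1.2}, {"dx": 23.5, "dy": -13.6, "dz": 1.2}, {"dx": 23.5, "dy": -13.6, "dz": 1.2}, {"dx": 23.5, "dy": -13.6, "dz": 1.2}, {"dx": 23.5, "dy": -13.6, "dz": 1.2}, {"dx": 23.5, "dy": -13.6, "dz": 1.2}, {"dx": 23.5, "dy": -13.6, "dz": 1.2}, {"dx": 23.5, "dy": -13.6, "dz": 1.2}, {"dx": 23.5, "dy": -13.6, "dz": 1.2}, {"dx": 23.5, "dy": -13.6, "dz": 1.2}, {"dx": 23.5, "dy": -13.6, "dz": 1.2}, {"dx": 23.5, "dy": -13.6, "dz": 1.2}, {"dx": 23.5, "dy": -13.6, "dz": 1.2}])

```text
$.plan[0]: bad value
```

jog_arm(plan=[{"az": -1}, {"az": -1}, {"az": -1}, {"az": -1}, {"az": -1}, {"az": -1}, {"az": -1}, {"az": -1}, {"az": -1}, {"az": -1}, {"az": -1}, {"az": -1}, {"az": -1}, {"az": -1}, {"az": -1}, {"az": -1}, {"az": -1}, {"az": -1}, {"az": -1}, {"az": -1}])

```text
$.plan[0]: bad value
```

jog_arm(plan=[{"az": -1}, {"az": -1}, {"az": -1}, {"az": -1}, {"az": -1}, {"az": -1}, {"az": -1}, {"az": -1}, {"az": -1}, {"az": -1}, {"az": -1}, {"az": -1}, {"az": -1}, {"az": -0.5}, {}])

```text
$.plan[0]: bad value
```

```bash
python3 - <<'E'
from h import *
d=grab("wrist","pics/w.png");s=sensors.get_state()
print(s["position"],s["ee_rot"],s["qpos"],s["clock"],s["contact_force"])
print(proj(d,[.5435,-.1125,.124]),proj(d,[.5435+.0442,-.1125+.0405,.124]))
E
```

```text
[ 0.21207992 -0.53441284  0.40432807] [-3.40543944e-04  9.82211410e-01  1.87778142e-01 -1.60973808e-05] [-1.31401589e+00  2.76249992e-01  1.50540149e+00  1.43934569e-05
  1.36062288e+00 -1.21021705e-01] 0.25 [-0.36079335  0.78302605 -0.36751136]
[529.76588146 635.75090468] [1548.36493029 2398.89454578]
```

View pics/w.png

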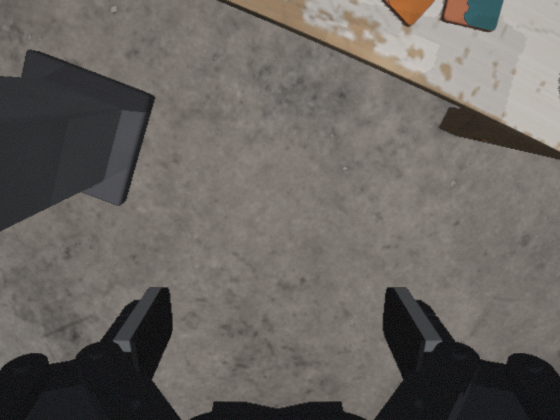

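The calls were refused, so the arm hasn't moved: the picture shows only the floor and the open fingers. I think every row needs all seven keys, so I'll test that.

jog_arm(plan=[{"dx": 23.5, "dy": -13.6, "dz": 1.2, "ax": 0, "ay": 0, "az": 0, "grip": 0}], grip_force=20)

```text
clock: 0.33
position: [0.2273, -0.516, 0.4032]
ee_rot: [0.002, 0.983, 0.186, -0.001]
contact_force: [0.3, -0.3, -0.2]
width: 0.0857
gripper_force: 0.0
```

jog_arm(plan=[{"dx": 32, "dy": -18.5, "dz": 1.6, "ax": 0, "ay": 0, "az": 0, "grip": 0}, {"dx": 32, "dy": -18.5, "dz": 1.6, "ax": 0, "ay": 0, "az": 0, "grip": 0}, {"dx": 32, "dy": -18.5, "dz": 1.6, "ax": 0, "ay": 0, "az": 0, "grip": 0}, {"dx": 32, "dy": -18.5, "dz": 1.6, "ax": 0, "ay": 0, "az": 0, "grip": 0}, {"dx": 32, "dy": -18.5, "dz": 1.6, "ax": 0, "ay": 0, "az": 0, "grip": 0}, {"dx": 32, "dy": -18.5, "dz": 1.6, "ax": 0, "ay": 0, "az": 0, "grip": 0}, {"dx": 32, "dy": -18.5, "dz": 1.6, "ax": 0, "ay": 0, "az": 0, "grip": 0}, {"dx": 32, "dy": -18.5, "dz": 1.6, "ax": 0, "ay": 0, "az": 0, "grip": 0}, {"dx": 32, "dy": -18.5, "dz": 1.6, "ax": 0, "ay": 0, "az": 0, "grip": 0}, {"dx": 32, "dy": -18.5, "dz": 1.6, "ax": 0, "ay": 0, "az": 0, "grip": 0}, {"dx": 32, "dy": -18.5, "dz": 1.6, "ax": 0, "ay": 0, "az": 0, "grip": 0}, {"dx": 32, "dy": -18.5, "dz": 1.6, "ax": 0, "ay": 0, "az": 0, "grip": 0}, {"dx": 32, "dy": -18.5, "dz": 1.6, "ax": 0, "ay": 0, "az": 0, "grip": 0}, {"dx": 32, "dy": -18.5, "dz": 1.6, "ax": 0, "ay": 0, "az": 0, "grip": 0}])

```text
clock: 1.5
position: [0.5506, -0.1054, 0.3811]
ee_rot: [0.0, 0.982, 0.188, 0.0]
contact_force: [0.2, -0.8, -0.1]
width: 0.0856
gripper_force: 0.0
```

jog_arm(plan=[{"dx": 0, "dy": 0, "dz": 0, "ax": 0, "ay": 0, "az": -1, "grip": 0}, {"dx": 0, "dy": 0, "dz": 0, "ax": 0, "ay": 0, "az": -1, "grip": 0}, {"dx": 0, "dy": 0, "dz": 0, "ax": 0, "ay": 0, "az": -1, "grip": 0}, {"dx": 0, "dy": 0, "dz": 0, "ax": 0, "ay": 0, "az": -1, "grip": 0}, {"dx": 0, "dy": 0, "dz": 0, "ax": 0, "ay": 0, "az": -1, "grip": 0}, {"dx": 0, "dy": 0, "dz": 0, "ax": 0, "ay": 0, "az": -1, "grip": 0}, {"dx": 0, "dy": 0, "dz": 0, "ax": 0, "ay": 0, "az": -1, "grip": 0}, {"dx": 0, "dy": 0, "dz": 0, "ax": 0, "ay": 0, "az": -1, "grip": 0}, {"dx": 0, "dy": 0, "dz": 0, "ax": 0, "ay": 0, "az": -1, "grip": 0}, {"dx": 0, "dy": 0, "dz": 0, "ax": 0, "ay": 0, "az": -1, "grip": 0}, {"dx": 0, "dy": 0, "dz": 0, "ax": 0, "ay": 0, "az": -1, "grip": 0}, {"dx": 0, "dy": 0, "dz": 0, "ax": 0, "ay": 0, "az": -1, "grip": 0}, {"dx": 0, "dy": 0, "dz": 0, "ax": 0, "ay": 0, "az": -1, "grip": 0}, {"dx": 0, "dy": 0, "dz": 0, "ax": 0, "ay": 0, "az": -1, "grip": 0}, {"dx": 0, "dy": 0, "dz": 0, "ax": 0, "ay": 0, "az": -1, "grip": 0}, {"dx": 0, "dy": 0, "dz": 0, "ax": 0, "ay": 0, "az": -1, "grip": 0}, {"dx": 0, "dy": 0, "dz": 0, "ax": 0, "ay": 0, "az": -1, "grip": 0}])

```text
clock: 2.92
position: [0.5497, -0.1072, 0.381]
ee_rot: [-0.0, 0.47, 0.883, -0.0]
contact_force: [-0.2, -0.3, -0.3]
width: 0.0855
gripper_force: 0.0
```

jog_arm(plan=[{"dx": 0, "dy": 0, "dz": 0, "ax": 0, "ay": 0, "az": -1, "grip": 0}, {"dx": 0, "dy": 0, "dz": 0, "ax": 0, "ay": 0, "az": -1, "grip": 0}, {"dx": 0, "dy": 0, "dz": 0, "ax": 0, "ay": 0, "az": -1, "grip": 0}, {"dx": 0, "dy": 0, "dz": 0, "ax": 0, "ay": 0, "az": -1, "grip": 0}, {"dx": 0, "dy": 0, "dz": 0, "ax": 0, "ay": 0, "az": -1, "grip": 0}, {"dx": 0, "dy": 0, "dz": 0, "ax": 0, "ay": 0, "az": -1, "grip": 0}, {"dx": 0, "dy": 0, "dz": 0, "ax": 0, "ay": 0, "az": -1, "grip": 0}, {"dx": 0, "dy": 0, "dz": 0, "ax": 0, "ay": 0, "az": -1, "grip": 0}, {"dx": 0, "dy": 0, "dz": 0, "ax": 0, "ay": 0, "az": -1, "grip": 0}, {"dx": 0, "dy": 0, "dz": 0, "ax": 0, "ay": 0, "az": -1, "grip": 0}, {"dx": 0, "dy": 0, "dz": 0, "ax": 0, "ay": 0, "az": -1, "grip": 0}, {"dx": 0, "dy": 0, "dz": 0, "ax": 0, "ay": 0, "az": -1, "grip": 0}, {"dx": 0, "dy": 0, "dz": 0, "ax": 0, "ay": 0, "az": -1, "grip": 0}, {"dx": 0, "dy": 0, "dz": 0, "ax": 0, "ay": 0, "az": -1, "grip": 0}, {"dx": 0, "dy": 0, "dz": 0, "ax": 0, "ay": 0, "az": -1, "grip": 0}, {"dx": 0, "dy": 0, "dz": 0, "ax": 0, "ay": 0, "az": -1, "grip": 0}, {"dx": 0, "dy": 0, "dz": 0, "ax": 0, "ay": 0, "az": 0, "grip": 0}])

```text
clock: 4.33
position: [0.5497, -0.1072, 0.381]
ee_rot: [-0.0, -0.34, 0.94, 0.0]
contact_force: [-0.3, 1.2, -0.5]
width: 0.0854
gripper_force: 0.0
```

```bash
python3 - <<'E'
from h import *
d=grab("wrist","pics/w2.png");s=sensors.get_state()
print(s["position"],s["ee_rot"],s["qpos"],s["clock"],s["contact_force"])
print(proj(d,[.5435,-.1125,.124]),proj(d,[.5435+.0442,-.1125+.0405,.124]))
E
```

```text
[ 0.54976255 -0.10715834  0.38099049] [-8.11685253e-05 -3.38101432e-01  9.41109672e-01  3.03951049e-05] [-3.16709762e-01  2.67941685e-01  1.57647050e+00 -5.37718668e-05
  1.29734590e+00 -2.57728915e+00] 4.3833 [-0.06191736 -0.68923984 -0.86128023]
[274.98842381 214.96972476] [279.26322575 297.61055819]
```

View pics/w2.png

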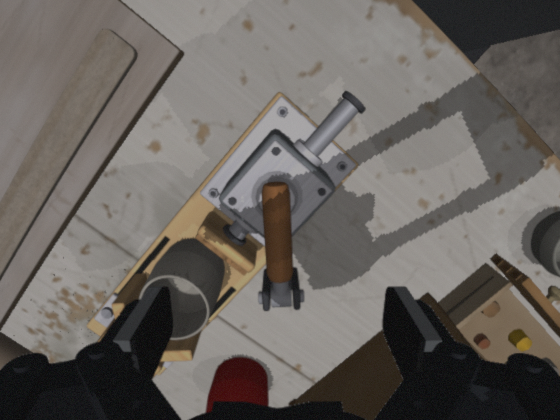

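The wrist view shows the brown handle running from (276,185) to about (281,280), with its hinge at (281,293). That is nearly aligned with the fingers. I measure it precisely.

```bash
python3 - <<'E'
from h import *
d=grab("wrist");im=d["image"];hsv=cv2.cvtColor(im,cv2.COLOR_RGB2HSV)
m=((hsv[...,0]<14)&(hsv[...,1]>120)&(hsv[...,2]>40)).astype(np.uint8);m[:, :240]=0;m[:,320:]=0;m[:170]=0;m[290:]=0
n,l,st,ce=cv2.connectedComponentsWithStats(m);i=1+np.argmax(st[1:,4]);print(st[i],ce[i])
P=[]
for v in range(192,276,4):
    u=np.where(l[v]==i)[0]; P.append(onz(d,(u.min()+u.max())/2,v,.124)[:2])
P=np.array(P);vx,vy,x0,y0=cv2.fitLine(P.astype(np.float32),2,0,.01,.01).ravel()
print("dir",np.degrees(np.arctan2(vy,vx)),"pt",x0,y0)
# line offset from measured axis
A=np.array([.5435,-.1125]);dd=np.array([vx,vy]);nn=np.array([-vy,vx]);print("axis off",(A-[x0,y0])@nn)
t=onz(d,276.5,st[i][1]+1,.133)[:2];h=onz(d,281,292,.124)[:2];print("tip",t,"hinge",h)
for Q in(t,h):print((Q-A)@dd,(Q-A)@nn)
T=sensors.get_state()["position"][:2];f=np.radians(219.5);X=np.array([np.cos(f),np.sin(f)]);Y=np.array([X[1],-X[0]])
print("tool->handle line y offset", (np.array([x0,y0])-T)@nn)
E
```

```text
[ 263  183   30   99 1477] [276.98036561 230.05958023]
dir 42.5283 pt 0.5518344 -0.10380103
axis off -0.0007769751391102607
tip [ 0.52571534 -0.12588412] hinge [ 0.58371889 -0.07402298]
-0.0221533456270213 0.0021582762170719513
0.05564776038941281 0.0011692529040283686
tool->handle line y offset 0.0010853996691477703
```

jog_arm(plan=[{"dx": 0, "dy": 0, "dz": 0, "ax": 0, "ay": 0, "az": -0.5, "grip": 0.3}, {"dx": 1.3, "dy": 1.1, "dz": 25, "ax": 0, "ay": 0, "az": 0, "grip": 0.3}, {"dx": 0, "dy": 0, "dz": 25, "ax": 0, "ay": 0, "az": 0, "grip": 0.3}, {"dx": 0, "dy": 0, "dz": 25, "ax": 0, "ay": 0, "az": 0, "grip": 0.3}, {"dx": 0, "dy": 0, "dz": 20, "ax": 0, "ay": 0, "az": 0, "grip": 0.3}, {"dx": 0, "dy": 0, "dz": 7, "ax": 0, "ay": 0, "az": 0, "grip": 0.3}, {"dx": 0, "dy": 0, "dz": 0, "ax": 0, "ay": 0, "az": 0, "grip": 1}, {"dx": 0, "dy": 0, "dz": 0, "ax": 0, "ay": 0, "az": 0, "grip": 1}, {"dx": 0, "dy": 0, "dz": 0, "ax": 0, "ay": 0, "az": 0, "grip": 1}, {"dx": 0, "dy": 0, "dz": 0, "ax": 0, "ay": 0, "az": 0, "grip": 1}, {"dx": 0, "dy": 0, "dz": 0, "ax": 0, "ay": 0, "az": 0, "grip": 1}, {"dx": 0, "dy": 0, "dz": 0, "ax": 0, "ay": 0, "az": 0, "grip": 1}], grip_force=20)

```text
clock: 5.43
position: [0.5487, -0.1074, 0.2805]
ee_rot: [0.001, -0.364, 0.932, -0.001]
contact_force: [0.9, -0.7, 2.9]
width: 0.0172
gripper_force: 21.2
```

jog_arm(plan=[{"dx": -0.3, "dy": 0, "dz": -5.2, "ax": 0, "ay": 0, "az": 0, "grip": 1}, {"dx": -0.8, "dy": 0, "dz": -5.1, "ax": 0, "ay": 0, "az": 0, "grip": 1}, {"dx": -1.3, "dy": 0, "dz": -5.0, "ax": 0, "ay": 0, "az": 0, "grip": 1}, {"dx": -1.8, "dy": 0, "dz": -4.9, "ax": 0, "ay": 0, "az": 0, "grip": 1}, {"dx": -2.3, "dy": 0, "dz": -4.7, "ax": 0, "ay": 0, "az": 0, "grip": 1}, {"dx": -2.7, "dy": 0, "dz": -4.4, "ax": 0, "ay": 0, "az": 0, "grip": 1}])

```text
clock: 5.93
position: [0.5548, -0.1017, 0.3087]
ee_rot: [-0.001, -0.364, 0.931, -0.001]
contact_force: [1.3, -5.1, -6.5]
width: 0.0173
gripper_force: 20.7
```

```bash
python3 - <<'E'
from h import *
d=grab("side","pics/s2.png");im=cv2.resize(d["image"][140:300,180:400][:,:,::-1],None,fx=3,fy=3,interpolation=2);cv2.imwrite("pics/s2.png",im)
E
```

```text
(no output)
```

View pics/s2.png

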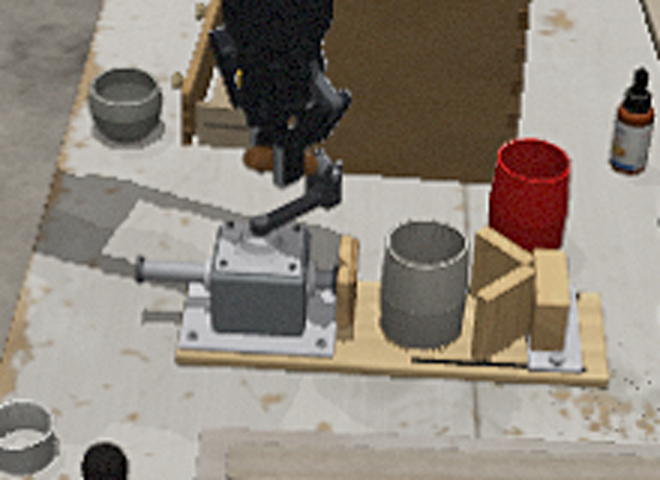

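The side view shows the handle, at about (260,158) to (330,180), swinging up in the fingers, with the arm unmoved. I continue the arc.

jog_arm(plan=[{"dx": -3.1, "dy": 0, "dz": -4.1, "ax": 0, "ay": 0, "az": 0, "grip": 1}, {"dx": -3.6, "dy": 0, "dz": -3.8, "ax": 0, "ay": 0, "az": 0, "grip": 1}, {"dx": -3.9, "dy": 0, "dz": -3.4, "ax": 0, "ay": 0, "az": 0, "grip": 1}, {"dx": -4.2, "dy": 0, "dz": -3.0, "ax": 0, "ay": 0, "az": 0, "grip": 1}, {"dx": -4.5, "dy": 0, "dz": -2.6, "ax": 0, "ay": 0, "az": 0, "grip": 1}, {"dx": -4.8, "dy": 0, "dz": -2.1, "ax": 0, "ay": 0, "az": 0, "grip": 1}, {"dx": -4.9, "dy": 0, "dz": -1.6, "ax": 0, "ay": 0, "az": 0, "grip": 1}, {"dx": -5.1, "dy": 0, "dz": -1.1, "ax": 0, "ay": 0, "az": 0, "grip": 1}, {"dx": -5.1, "dy": 0, "dz": -0.6, "ax": 0, "ay": 0, "az": 0, "grip": 1}, {"dx": 0, "dy": 0, "dz": 0, "ax": 0, "ay": 0, "az": 0, "grip": 1}, {"dx": 0, "dy": 0, "dz": 0, "ax": 0, "ay": 0, "az": 0, "grip": 1}])

```text
clock: 6.9
position: [0.5831, -0.0755, 0.3323]
ee_rot: [-0.001, -0.364, 0.931, -0.002]
contact_force: [-2.9, -5.3, 2.9]
width: 0.0172
gripper_force: 20.8
```

```bash
python3 - <<'E'
from h import *
d=grab("side");t=grab("top");print(sensors.get_state()["qpos"])
a=cv2.resize(d["image"][140:300,180:400][:,:,::-1],None,fx=3,fy=3,interpolation=2)
cv2.imwrite("pics/s3.png",a)
E
```

```text
[-0.24577887  0.34330015  1.59158884 -0.00422665  1.206651   -2.56018688]
```

View pics/s3.png

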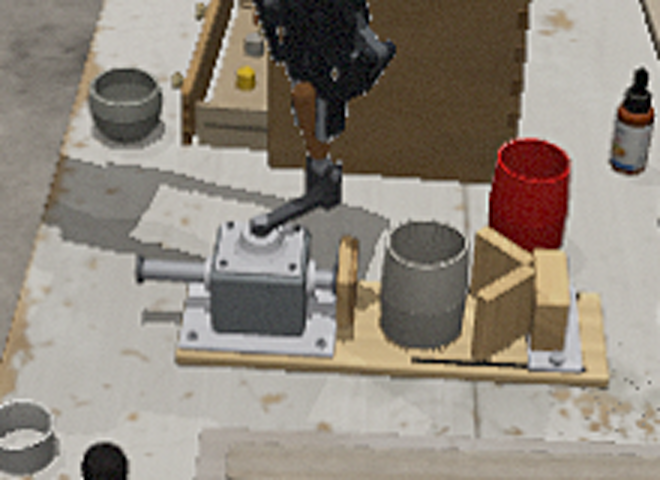

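The handle is nearly upright, with its sleeve from about (322,150) to (302,84) in the zoom, but it still leans inward. I estimate the fold angle.

```bash
python3 - <<'E'
from h import *
d=grab("side");e=np.array([.737,.676,0]);A=np.array([.5425,-.1122,.124])
for f in(1.1,1.2,1.3,1.4,1.5):
    P=A+.06*e; D=-e*np.cos(f)+np.array([0,0,np.sin(f)])
    print(f,[np.round((proj(d,P+D*s)-[180,140])*3) for s in(0,.014,.08)])
hsv=cv2.cvtColor(d["image"],cv2.COLOR_RGB2HSV);m=((hsv[...,0]<14)&(hsv[...,1]>110)&(hsv[...,2]>35)).astype(np.uint8)[140:300,180:400]
n,l,st,ce=cv2.connectedComponentsWithStats(m)
for i in range(1,n):
    if st[i][4]>8: print(st[i]*3,ce[i]*3)
E
```

```text
1.1 [array([321., 162.]), array([315., 152.]), array([284.,  98.])]
1.2 [array([321., 162.]), array([316., 150.]), array([292.,  91.])]
1.3 [array([321., 162.]), array([317., 149.]), array([300.,  84.])]
1.4 [array([321., 162.]), array([319., 148.]), array([308.,  78.])]
1.5 [array([321., 162.]), array([320., 147.]), array([317.,  73.])]
[294  93  18  18  36] [301.   98.5]
[300 105  15  27  60] [305.25 117.15]
[618 105  36  21 156] [633.80769231 115.78846154]
[306 132  24  27  63] [316.         145.85714286]
[ 489  138   81  117 1908] [528.59433962 192.05660377]
[615 168  27   6  27] [627.         169.66666667]
```

jog_arm(plan=[{"dx": -4, "dy": 0, "dz": -0.6, "ax": 0, "ay": 0, "az": 0, "grip": 1}, {"dx": -4, "dy": 0, "dz": -0.3, "ax": 0, "ay": 0, "az": 0, "grip": 1}, {"dx": -3, "dy": 0, "dz": 0, "ax": 0, "ay": 0, "az": 0, "grip": 1}, {"dx": 0, "dy": 0, "dz": 0, "ax": 0, "ay": 0, "az": 0, "grip": 1}, {"dx": 0, "dy": 0, "dz": 0, "ax": 0, "ay": 0, "az": 0, "grip": 1}])

```text
clock: 7.47
position: [0.5911, -0.0681, 0.333]
ee_rot: [-0.001, -0.364, 0.931, -0.002]
contact_force: [-1.8, -6.0, 2.7]
width: 0.0172
gripper_force: 20.2
```

```bash
python3 - <<'E'
from h import *
d=grab("side");print(sensors.get_state()["moment"])
hsv=cv2.cvtColor(d["image"],cv2.COLOR_RGB2HSV);m=((hsv[...,0]<14)&(hsv[...,1]>110)&(hsv[...,2]>35)).astype(np.uint8)[140:300,180:400]
n,l,st,ce=cv2.connectedComponentsWithStats(m)
for i in range(1,n):
    if st[i][4]>8 and ce[i][0]<130: print(st[i]*3,ce[i]*3)
E
```

```text
[-1.13695789  0.29688245  0.03249164]
[255   3  15  21  66] [259.63636364  10.22727273]
[306  93  21  36  96] [316.21875 110.15625]
[309 129  24  27  60] [318.6  140.85]
```

jog_arm(plan=[{"dx": 4, "dy": 0, "dz": 0, "ax": 0, "ay": 0, "az": 0, "grip": 1}, {"dx": 0.3, "dy": -6.3, "dz": 0, "ax": 0, "ay": 0, "az": 1, "grip": 1}, {"dx": 0.3, "dy": -6.3, "dz": 0, "ax": 0, "ay": 0, "az": 1, "grip": 1}, {"dx": 0.3, "dy": -6.3, "dz": 0, "ax": 0, "ay": 0, "az": 1, "grip": 1}, {"dx": 0.3, "dy": -6.3, "dz": 0, "ax": 0, "ay": 0, "az": 1, "grip": 1}, {"dx": 0.3, "dy": -6.3, "dz": 0, "ax": 0, "ay": 0, "az": 1, "grip": 1}, {"dx": 0.3, "dy": -6.3, "dz": 0, "ax": 0, "ay": 0, "az": 1, "grip": 1}])

```text
clock: 8.1
position: [0.6046, -0.1001, 0.3328]
ee_rot: [0.001, -0.055, 0.998, 0.005]
contact_force: [2.2, 8.9, 3.1]
width: 0.017
gripper_force: 21.0
```

```bash
cat > st.py <<'E'
from h import *
from scipy.spatial.transform import Rotation as R
s=sensors.get_state();w=s["ee_rot"];r=R.from_quat([w[1],w[2],w[3],w[0]])
F=[]
for _ in range(6): grab("side");F.append(r.inv().apply(sensors.get_state()["contact_force"]))
F=np.array(F);X=r.apply([1,0,0]);phi=np.degrees(np.arctan2(X[1],X[0]))
A=np.array([.5435,-.1122]);p=s["position"][:2]-A
print("t",s["clock"],"Ftool",F.mean(0).round(2),F.std(0).round(2),"phi",phi.round(2),"pos angle",(np.degrees(np.arctan2(p[1],p[0]))).round(2),"rad",np.hypot(*p).round(4),"z",s["position"][2].round(4),"q6",s["qpos"][5].round(2))
E
python3 st.py
```

```text
t 8.1 Ftool [-2.5   4.24 -2.32] [0.28 0.64 0.34] phi -173.7 pos angle 11.18 rad 0.0623 z 0.3328 q6 -1.96
```

```bash
python3 st.py
```

```text
t 8.4 Ftool [-3.08  4.14 -1.95] [0.56 0.47 0.26] phi -173.4 pos angle 10.15 rad 0.0623 z 0.3328 q6 -1.97
```

jog_arm(plan=[{"dx": 0.3, "dy": -6.3, "dz": 0, "ax": 0, "ay": 0, "az": 1, "grip": 1}, {"dx": 0.3, "dy": -6.3, "dz": 0, "ax": 0, "ay": 0, "az": 1, "grip": 1}, {"dx": 0.3, "dy": -6.3, "dz": 0, "ax": 0, "ay": 0, "az": 1, "grip": 1}, {"dx": 0.3, "dy": -6.3, "dz": 0, "ax": 0, "ay": 0, "az": 1, "grip": 1}, {"dx": 0.3, "dy": -6.3, "dz": 0, "ax": 0, "ay": 0, "az": 1, "grip": 1}, {"dx": 0.3, "dy": -6.3, "dz": 0, "ax": 0, "ay": 0, "az": 1, "grip": 1}, {"dx": 0.3, "dy": -6.3, "dz": 0, "ax": 0, "ay": 0, "az": 1, "grip": 1}, {"dx": 0.3, "dy": -6.3, "dz": 0, "ax": 0, "ay": 0, "az": 1, "grip": 1}, {"dx": 0.3, "dy": -6.3, "dz": 0, "ax": 0, "ay": 0, "az": 1, "grip": 1}, {"dx": 0.3, "dy": -6.3, "dz": 0, "ax": 0, "ay": 0, "az": 1, "grip": 1}])

```text
clock: 9.53
position: [0.5839, -0.158, 0.3329]
ee_rot: [0.005, 0.452, 0.892, 0.004]
contact_force: [9.9, 2.0, -3.7]
width: 0.0173
gripper_force: 21.1
```

```bash
python3 st.py
```

```text
t 9.5333 Ftool [-5.31  5.42  2.97] [0.32 0.29 0.4 ] phi 126.29 pos angle -48.62 rad 0.0611 z 0.3329 q6 -1.02
```

jog_arm(plan=[{"dx": -0.7, "dy": -6.3, "dz": 0, "ax": 0, "ay": 0, "az": 1, "grip": 1}, {"dx": -0.7, "dy": -6.3, "dz": 0, "ax": 0, "ay": 0, "az": 1, "grip": 1}, {"dx": -0.7, "dy": -6.3, "dz": 0, "ax": 0, "ay": 0, "az": 1, "grip": 1}, {"dx": 0.3, "dy": -6.3, "dz": 0, "ax": 0, "ay": 0, "az": 1, "grip": 1}, {"dx": 0.3, "dy": -6.3, "dz": 0, "ax": 0, "ay": 0, "az": 1, "grip": 1}, {"dx": 0.3, "dy": -6.3, "dz": 0, "ax": 0, "ay": 0, "az": 1, "grip": 1}, {"dx": 0.3, "dy": -6.3, "dz": 0, "ax": 0, "ay": 0, "az": 1, "grip": 1}, {"dx": 0.3, "dy": -6.3, "dz": 0, "ax": 0, "ay": 0, "az": 1, "grip": 1}, {"dx": 0.3, "dy": -6.3, "dz": 0, "ax": 0, "ay": 0, "az": 1, "grip": 1}, {"dx": 0.3, "dy": -6.3, "dz": 0, "ax": 0, "ay": 0, "az": 1, "grip": 1}])

```text
clock: 10.67
position: [0.5246, -0.1707, 0.3329]
ee_rot: [0.005, 0.837, 0.547, 0.002]
contact_force: [6.3, -8.6, -4.9]
width: 0.0172
gripper_force: 21.0
```

```bash
python3 st.py; python3 - <<'E'
from h import *
a=grab("side")["image"][140:300,180:400];t=grab("top")["image"][80:250,230:340]
a=cv2.resize(a,None,fx=2,fy=2,interpolation=2);t=cv2.resize(t,None,fx=3,fy=3,interpolation=2)
o=np.zeros((510,780,3),np.uint8);o[:320,:440]=a;o[:,440:770]=t;cv2.imwrite("pics/c.png",o[:,:,::-1])
E
```

```text
t 10.6667 Ftool [-5.1   4.78  1.81] [0.41 0.76 0.93] phi 66.35 pos angle -107.9 rad 0.0614 z 0.3329 q6 -0.03
```

View pics/c.png

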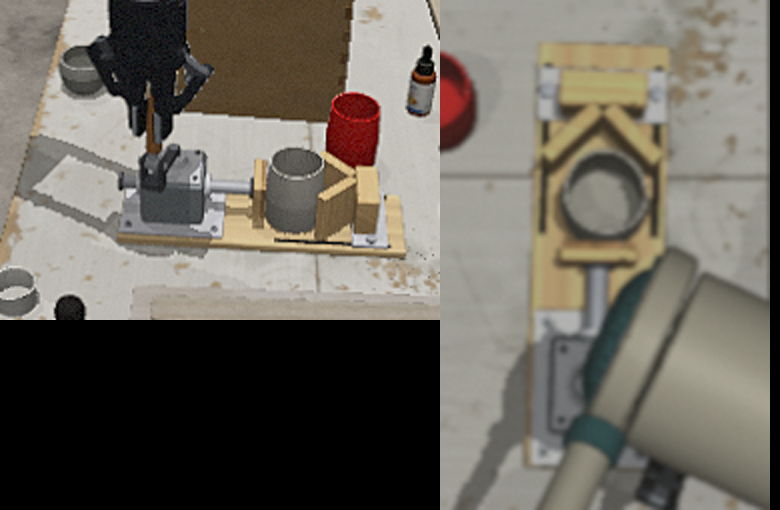

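The view shows the pad against the beaker, with the beaker about 12–20 mm short of the V and the handle upright. Running free reads about 9 N tangential at the end of each call. I continue and check more often.

jog_arm(plan=[{"dx": -0.7, "dy": -6.3, "dz": 0, "ax": 0, "ay": 0, "az": 1, "grip": 1}, {"dx": -0.7, "dy": -6.3, "dz": 0, "ax": 0, "ay": 0, "az": 1, "grip": 1}, {"dx": 0.3, "dy": -6.3, "dz": 0, "ax": 0, "ay": 0, "az": 1, "grip": 1}, {"dx": 0.3, "dy": -6.3, "dz": 0, "ax": 0, "ay": 0, "az": 1, "grip": 1}, {"dx": 0.3, "dy": -6.3, "dz": 0, "ax": 0, "ay": 0, "az": 1, "grip": 1}, {"dx": 0.3, "dy": -6.3, "dz": 0, "ax": 0, "ay": 0, "az": 1, "grip": 1}])

```text
clock: 11.57
position: [0.494, -0.148, 0.3328]
ee_rot: [0.004, 0.965, 0.262, 0.0]
contact_force: [-0.0, -10.2, -0.4]
width: 0.0172
gripper_force: 21.1
```

```bash
cat >> st.py <<'E'
d=grab("top");im=d["image"].astype(int)
# beaker rim from top: grey circle
g=cv2.cvtColor(d["image"],cv2.COLOR_RGB2HSV);m=((g[...,1]<70)).astype(np.uint8);m[:105]=0;m[175:]=0;m[:,:262]=0;m[:,308:]=0
n,l,stt,ce=cv2.connectedComponentsWithStats(m);i=1+np.argmax(stt[1:,4]);(u,v),rr=cv2.minEnclosingCircle(np.argwhere(l==i)[:,::-1].astype(np.float32))
q=onz(d,u,v,.09);x=np.array([np.cos(-.026),np.sin(-.026)]);print("beaker",stt[i],u,v,rr,"along",((q[:2]-A)@x).round(4))
E
python3 st.py
```

```text
t 11.5667 Ftool [-4.26  4.41 -2.06] [0.72 0.68 0.47] phi 30.4 pos angle -144.11 rad 0.0611 z 0.3328 q6 0.62
beaker [270 125  30  32 762] 284.1449279785156 141.0182342529297 16.475696563720703 along 0.1411
```

jog_arm(plan=[{"dx": -0.3, "dy": -6.3, "dz": 0, "ax": 0, "ay": 0, "az": 1, "grip": 1}, {"dx": -0.3, "dy": -6.3, "dz": 0, "ax": 0, "ay": 0, "az": 1, "grip": 1}, {"dx": 0.3, "dy": -6.3, "dz": 0, "ax": 0, "ay": 0, "az": 1, "grip": 1}, {"dx": 0.3, "dy": -6.3, "dz": 0, "ax": 0, "ay": 0, "az": 1, "grip": 1}, {"dx": 0.3, "dy": -6.3, "dz": 0, "ax": 0, "ay": 0, "az": 1, "grip": 1}])

```text
clock: 12.33
position: [0.4832, -0.1185, 0.3327]
ee_rot: [0.004, 1.0, 0.004, -0.001]
contact_force: [-2.6, -13.2, 1.7]
width: 0.0167
gripper_force: 21.8
```

```bash
python3 st.py
```

```text
t 12.3333 Ftool [-2.69  7.65 -3.1 ] [0.68 0.64 0.32] phi 0.44 pos angle -174.03 rad 0.0606 z 0.3327 q6 1.19
beaker [270 123  30  31 755] 284.0 139.1999969482422 16.47553825378418 along 0.1449
```

The tangential force rose to 13 N (+4), which suggests the beaker is home. I'll confirm with a small slow step.

jog_arm(plan=[{"dx": 0, "dy": -1, "dz": 0, "ax": 0, "ay": 0, "az": 0.16, "grip": 1}, {"dx": 0, "dy": -1, "dz": 0, "ax": 0, "ay": 0, "az": 0.16, "grip": 1}])

```text
clock: 12.85
position: [0.4831, -0.1167, 0.3327]
ee_rot: [0.004, 1.0, -0.011, -0.001]
contact_force: [-3.7, -11.9, 2.0]
width: 0.0171
gripper_force: 21.9
```

```bash
python3 st.py
```

```text
t 12.85 Ftool [-3.1  11.33 -2.45] [0.48 0.45 0.51] phi -1.21 pos angle -175.69 rad 0.0605 z 0.3327 q6 1.22
beaker [270 123  30  32 754] 284.0 139.1999969482422 16.47553825378418 along 0.1449
```

jog_arm(plan=[{"dx": 0, "dy": 2, "dz": 0, "ax": 0, "ay": 0, "az": -0.3, "grip": 1}, {"dx": 0, "dy": 2, "dz": 0, "ax": 0, "ay": 0, "az": -0.3, "grip": 1}, {"dx": 0, "dy": 0, "dz": 0, "ax": 0, "ay": 0, "az": -0.3, "grip": 1}, {"dx": 0, "dy": 0, "dz": 0, "ax": 0, "ay": 0, "az": 0, "grip": 1}])

```text
clock: 13.53
position: [0.4831, -0.119, 0.3326]
ee_rot: [0.001, 0.999, 0.036, -0.001]
contact_force: [-3.4, -4.8, 4.7]
width: 0.0171
gripper_force: 19.7
```

```bash
python3 st.py
```

```text
t 13.5333 Ftool [-3.44  4.32 -5.77] [0.25 0.23 0.5 ] phi 4.17 pos angle -173.59 rad 0.0608 z 0.3326 q6 1.12
beaker [270 123  30  32 753] 284.0 139.1999969482422 16.47553825378418 along 0.1449
```

jog_arm(plan=[{"dx": 5, "dy": 0, "dz": 0.6, "ax": 0, "ay": 0, "az": -0.3, "grip": 1}, {"dx": 5.1, "dy": 0, "dz": 1.1, "ax": 0, "ay": 0, "az": 0, "grip": 1}, {"dx": 4.9, "dy": 0, "dz": 1.6, "ax": 0, "ay": 0, "az": 0, "grip": 1}, {"dx": 4.8, "dy": 0, "dz": 2.1, "ax": 0, "ay": 0, "az": 0, "grip": 1}, {"dx": 4.5, "dy": 0, "dz": 2.6, "ax": 0, "ay": 0, "az": 0, "grip": 1}])

```text
clock: 14.3
position: [0.5069, -0.1167, 0.3239]
ee_rot: [0.001, 0.999, 0.052, -0.002]
contact_force: [-4.2, -4.9, 3.3]
width: 0.0168
gripper_force: 19.9
```

```bash
python3 st.py
```

```text
t 14.3 Ftool [-2.71  4.94  0.15] [0.64 0.26 1.17] phi 5.93 pos angle -173.05 rad 0.0369 z 0.3239 q6 1.11
beaker [270 123  30  32 757] 284.0 139.1999969482422 16.47553825378418 along 0.1449
```

jog_arm(plan=[{"dx": 4.2, "dy": 0, "dz": 3.0, "ax": 0, "ay": 0, "az": 0, "grip": 1}, {"dx": 3.9, "dy": 0, "dz": 3.4, "ax": 0, "ay": 0, "az": 0, "grip": 1}, {"dx": 3.6, "dy": 0, "dz": 3.8, "ax": 0, "ay": 0, "az": 0, "grip": 1}, {"dx": 3.1, "dy": 0, "dz": 4.1, "ax": 0, "ay": 0, "az": 0, "grip": 1}, {"dx": 2.7, "dy": 0, "dz": 4.4, "ax": 0, "ay": 0, "az": 0, "grip": 1}, {"dx": 2.3, "dy": 0, "dz": 4.7, "ax": 0, "ay": 0, "az": 0, "grip": 1}, {"dx": 1.8, "dy": 0, "dz": 4.9, "ax": 0, "ay": 0, "az": 0, "grip": 1}, {"dx": 1.3, "dy": 0, "dz": 5.0, "ax": 0, "ay": 0, "az": 0, "grip": 1}, {"dx": 0.8, "dy": 0, "dz": 5.1, "ax": 0, "ay": 0, "az": 0, "grip": 1}, {"dx": 0.3, "dy": 0, "dz": 5.2, "ax": 0, "ay": 0, "az": 0, "grip": 1}])

```text
clock: 15.48
position: [0.5316, -0.1142, 0.2819]
ee_rot: [0.001, 0.999, 0.052, -0.001]
contact_force: [-7.2, -3.5, 30.2]
width: 0.0176
gripper_force: 24.1
```

```bash
python3 st.py
```

```text
t 15.4833 Ftool [ -5.98   3.15 -16.33] [0.67 0.56 2.53] phi 5.94 pos angle -170.58 rad 0.0121 z 0.2819 q6 1.13
beaker [270 123  30  32 754] 284.0 139.1999969482422 16.47553825378418 along 0.1449
```

The fold reached its stop: the vertical force jumped. I open and retreat straight up, then check.

jog_arm(plan=[{"dx": 0, "dy": 0, "dz": -0.5, "ax": 0, "ay": 0, "az": 0, "grip": 0}, {"dx": 0, "dy": 0, "dz": 0, "ax": 0, "ay": 0, "az": 0, "grip": 0}, {"dx": 0, "dy": 0, "dz": 0, "ax": 0, "ay": 0, "az": 0, "grip": 0}, {"dx": 0, "dy": 0, "dz": 0, "ax": 0, "ay": 0, "az": 0, "grip": 0}, {"dx": 0, "dy": 0, "dz": 0, "ax": 0, "ay": 0, "az": 0, "grip": 0}, {"dx": 0, "dy": 0, "dz": 0, "ax": 0, "ay": 0, "az": 0, "grip": 0}, {"dx": 0, "dy": 0, "dz": -15, "ax": 0, "ay": 0, "az": 0, "grip": 0}, {"dx": 0, "dy": 0, "dz": -25, "ax": 0, "ay": 0, "az": 0, "grip": 0}, {"dx": 0, "dy": 0, "dz": -30, "ax": 0, "ay": 0, "az": 0, "grip": 0}, {"dx": 0, "dy": 0, "dz": -30, "ax": 0, "ay": 0, "az": 0, "grip": 0}, {"dx": 0, "dy": 0, "dz": -30, "ax": 0, "ay": 0, "az": 0, "grip": 0}, {"dx": 0, "dy": 0, "dz": 0, "ax": 0, "ay": 0, "az": 0, "grip": 0}, {"dx": 0, "dy": 0, "dz": 0, "ax": 0, "ay": 0, "az": 0, "grip": 0}])

```text
clock: 16.92
position: [0.5324, -0.1138, 0.4123]
ee_rot: [0.001, 0.999, 0.052, 0.002]
contact_force: [-0.4, -0.1, 0.1]
width: 0.0852
gripper_force: 0.0
```

```bash
python3 st.py; python3 - <<'E'
from h import *
a=grab("side")["image"][140:300,180:400];d=grab("wrist");t=d["image"]
a=cv2.resize(a,None,fx=2,fy=2,interpolation=2)
o=np.zeros((590,790,3),np.uint8);o[:420,:560]=t;o[:0]=0
o[270:590,350:790]=a;cv2.imwrite("pics/f.png",o[:,:,::-1])
print(proj(d,[.5435,-.1122,.124]))
E
```

```text
t 16.9167 Ftool [-0.29 -0.39  0.28] [0.24 0.44 0.55] phi 5.93 pos angle -171.73 rad 0.0112 z 0.4123 q6 1.13
beaker [262 105  46  70 989] 284.5 139.5 41.188690185546875 along 0.1443
[278.16555182 196.40796179]
```

View pics/f.png

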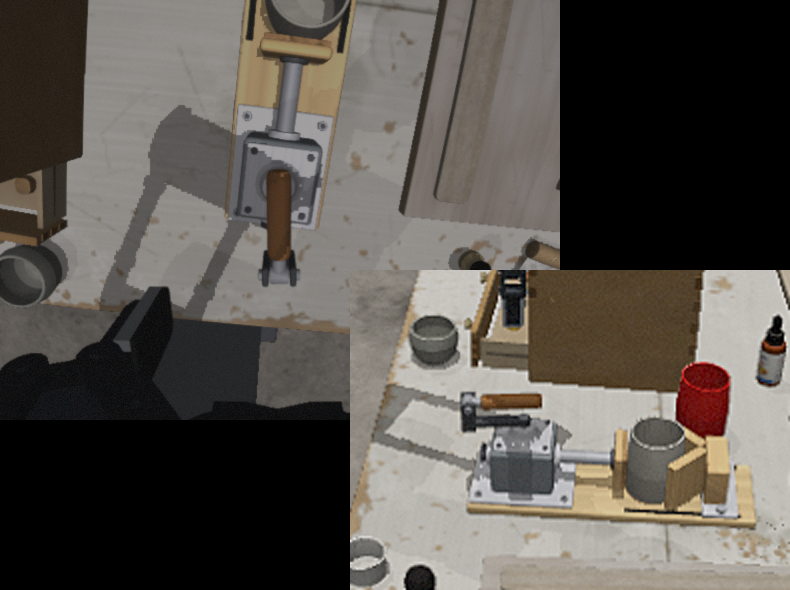

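The handle lies flat and parallel to the arm, at (482,400)–(540,401) in the lower inset. The beaker sits in the V with the pad against it, the bystanders are in place and the gripper is clear.

```bash
python3 -c "
from rig import manip
print(manip.sign_off())"
```

```text
the job is handed in; nothing more can be done
None
```

I handed in the job with the beaker clamped home in the V stop, at an estimated pad force of about 20 N (from handle effort, not measured directly). The handle is folded flat along the crank arm and the other pots and tools look undisturbed; sign-off returned no verdict.

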